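# Set the oil doser and tighten its lock ring

## Robot

A 6-joint arm with a two-finger parallel gripper is mounted at the origin on a cart in front of the work surface, level with it; the furniture and walls round the work are solid. World frame = base frame: x ahead of the robot, y to its left, z up, the work surface at z = 0. Lengths are in m, angles in degrees, forces in N, time in s.
With the tool pointing down it reaches from about 0.3 to 0.75 m from the base axis. Payload 8.5 kg.
Tool frame: the origin (TCP) lies at the very end of the fingers, on their centre line; the grasp point (between the pads) lies 19 mm behind it (env.tcp_to_grasp is the distance from the TCP to the grasp point, in m); z points along the fingers, y is the line along which they close (so a half turn about z gives the same grasp; the last joint's range is limited). The gripper opens to 85 mm and grips with 20 to 120 N. Pads are 22 mm wide; open, the fingers measure 114 mm over their backs; the gripper's body (76 mm by 85 mm) begins 54 mm behind the grasp point. The pads swing forward as they close: fully open they stand 13 mm farther back than shut.
Start: joints at [54.471, 21.807, 74.336, -0, 83.858, -12.336], TCP at [0.217, 0.506, 0.231] pointing down, gripper open.
Joint ranges: [-178.18, 178.18], [-50.72, 133.34], [12.68, 142.11], [-81.47, 261.47], [9.98, 163.14], [-165.26, 165.26]. Speed limits (degrees/s): [136.94, 136.94, 180, 180, 180, 180].

## Interface

Orientations are given as a 3x3 rotation matrix whose columns are the frame's x, y, z axes.
In Python, from rig import status, get_image, env gives the robot as it stands.
- The arm moves only by the shell command python3 -m handwheel 'ROWS' [FORCE]. ROWS is text: rows parted by semicolons, each of 7 numbers parted by spaces: the shift along the world's x, y, z in cm, then the turn, a rotation vector about the world's x, y, z in degrees, then the opening, from 0 (shut) to 1 (fully open). In form: dx dy dz wx wy wz gripper; .... A call has 1 to 8 rows; each row is the pose to reach, as a shift and turn from the pose commanded when the call began; what a row does not reach only later rows make up. A row lasts 1/12 s, in which the tool goes at most 41.7 mm and 7.16 degrees, less where a joint would pass 70% of its speed; a pose out of reach is approached as far as the arm can. A call with a gripper value outside its range is refused whole. The fingers move at their own pace and stop on an object; FORCE is the grip in N (left out, the last holds). Time passes only in rows, so rows that repeat a pose let the fingers close. It gives the time, the measured TCP pose, the force, the opening and the grip force at its end, in the units of the state.
- status.observe(): the state, without advancing time (a new reading comes with each control period).
- get_image(name): name is "side" or "top"; returns a dict with "color" (400x640x3 uint8, red, green, blue), "vertical_fov" (degrees; the focal length in pixels is half the picture's height over the tangent of half this angle, whatever the lens; pixels are square), "cx", "cy" (the principal point, pixels), "xyz" and "orientation" of the camera in the world. Camera axes: x right, y down, z forward; pixel columns grow to the right and rows downward; lengths in m; the calibration is good to about 2 mm. A picture is of the moment at which its call begins. There is no depth.
- env.close_job(): hands the job in; it is judged then, once.
The state is a dict: "time_s": time; "q": joint angles; "qvel": joint speeds; "joint_efforts": joint torques, N m; "position": TCP position; "tool_rot": TCP orientation; "ft_force": force on the tool from outside, world axes, zero at the start; "wrist_torque": the same for the moment, N m; "grip_width": finger opening in m; "gripper_force": force on a finger pad.
Only numpy, scipy, OpenCV 4.12 (cv2) and the standard library are available. Lean on these libraries where they do the work, as an engineer would, in place of code of your own. Each camera call takes 0.05 s, during which the arm holds its last target. There are 200 camera calls.

## Task

Set the oil doser for today's bottles: turn its black setting knob clockwise until the knob's yellow pointer stands at the red index tab on the dial. Then turn the brass lock ring with the green rubber grip, above the knob, clockwise, by feel, until it is firmly hand-tight, so that the dose cannot creep, without forcing it. Leave the bottles and the balm tin beside the doser standing as they are.

Things in the scene. Friction and masses are not known exactly. Their poses are not given: they have to be found in the camera images.
- doser: counter-top oil doser, fixed: white foot 172 x 112 mm, amber reservoir 72 mm across, aluminium head; all under 164 mm high except knob, ring and stud on top. Spout along its -x, pump lever (to 124 mm from the axis, under 150 mm high) along its +x. Origin on the counter, on the vertical axis of knob and ring, z up
- dial_centre (a point): centre of the top face of the round white dial (94 mm across), on the axis of knob and ring, 164 mm above the counter
- knob_grip (a point): on the axis, 182 mm above the counter, mid height of the black knob: knurled grip 54 mm across, 170 to 194 mm above the counter, over a skirt 68 mm across (165 to 170 mm) that carries the yellow pointer. Turns stiffly (0.07 N m), stays where left; 4.2 rad of travel, starts within 0.4 rad of its anticlockwise end. From above, fingers straddle the lock ring to reach it
- pointer_tip (a point): tip of the yellow pointer on the knob's skirt, 38 mm from the axis; clockwise seen from above raises the dose
- tab_point (a point): inner end, mid width, of the red index tab (6 mm wide, 3 mm high) clipped to the dial's edge, 38 mm from the axis; fixed. It lies 0.5 to 2.4 rad clockwise of where the pointer starts
- lock_ring: brass lock ring, 20 mm high, with a ribbed dark green rubber grip 40 mm across that gives about 0.08 rad when tight; on the same axis just above the knob (the threaded stud stands 7 to 17 mm out of its top). Origin in the centre of its underside, 197 to 202 mm above the counter at the start. Clockwise from above winds it down its coarse thread, 2 mm a radian. Stays where it is left
- oil_1: amber dropper bottle 33 mm across, 102 mm high, standing loose on the counter beside the doser; origin in the centre of its underside
- oil_2: a second such dropper bottle; origin in the centre of its underside
- balm_tin: white screw-lid tin 50 mm across, 21 mm high, loose on the counter beside the doser; origin in the centre of its underside
- ring_grip (a point): on the axis, at the ring's mid height. A keyed, worn washer under the ring clamps the knob and keeps it from turning along; where the ring bites differs from day to day (0.1 to 2.5 rad clockwise of its start) and must be felt. Slack it turns at 0.08 N m; from the bite the torque climbs about 0.7 N m per radian. Hand-tight is 0.45 N m; under 0.38 it may not be locked, over 0.55 it is forced

How it is judged:
By the outcome, as a careful person would: the job done as asked, in the order asked, and still so for the second after the job is handed in, with the robot touching nothing.
It also fails if it takes over 72 s, if anything falls off the work surface, if the arm or the gripper's body presses on something with over 40 N, if the wrist force passes 120 N, or if a joint passes its speed limit or range.

## Working session

There is one attempt and no reset: what is moved stays moved. The work goes in short steps, Python scripts to look and compute and a shell command to move; the robot and the scene stay as the last step left them, time stands still between calls to the robot, and variables do not carry over. Pictures are saved under pics/ and viewed, at most 11 in all, crops included, and the job is handed in when it is done.

```bash
mkdir -p pics; cat > h.py <<'E'
from rig import status,get_image,env
import numpy as np,cv2
def snap(n,f):
    d=get_image(n); cv2.imwrite(f,d['color'][:,:,::-1]); return d
def K(d):
    f=d['color'].shape[0]/2/np.tan(np.radians(d['vertical_fov'])/2); return f
def ray(d,u,v):
    f=K(d); r=np.array(d['orientation'])@np.array([(u-d['cx'])/f,(v-d['cy'])/f,1]); return np.array(d['xyz']),r
def atz(d,u,v,z):
    o,r=ray(d,u,v); return o+r*(z-o[2])/r[2]
def proj(d,p):
    c=np.array(d['orientation']).T@(np.array(p)-d['xyz']); return c[:2]/c[2]*K(d)+[d['cx'],d['cy']]
E
python3 - <<'E'
from h import *
import pickle
for n in ('side','top'):
    d=snap(n,f'pics/{n}0.png'); pickle.dump(d,open(n+'.pkl','wb')); print(n,d['xyz'],np.round(d['orientation'],3).tolist(),d['vertical_fov'],d['cx'],d['cy'])
s=status.observe();print(s['time_s'],s['ft_force'],s['wrist_torque'],np.round(s['tool_rot'],3).tolist(),s['position'])
E
```

```text
side [0.26919674 1.00866736 0.51415805] [[-0.962, -0.125, 0.241], [-0.271, 0.426, -0.863], [0.005, -0.896, -0.444]] 43.961981597143776 315.3159255294227 199.57664763554865
top [0.34955501 0.26987333 0.99942   ] [[0.015, -0.985, 0.173], [-1.0, -0.017, -0.009], [0.012, -0.173, -0.985]] 55.845323888254654 321.8762898981955 193.97977749047024
0.1 [-0.29374268  0.64730577  0.2705047 ] [-0.01921734  0.01471174 -0.00189854] [[-0.919, 0.394, -0.001], [0.394, 0.919, -0.001], [0.0, -0.001, -1.0]] [0.21649717 0.50534203 0.23079755]
```

View pics/top0.png

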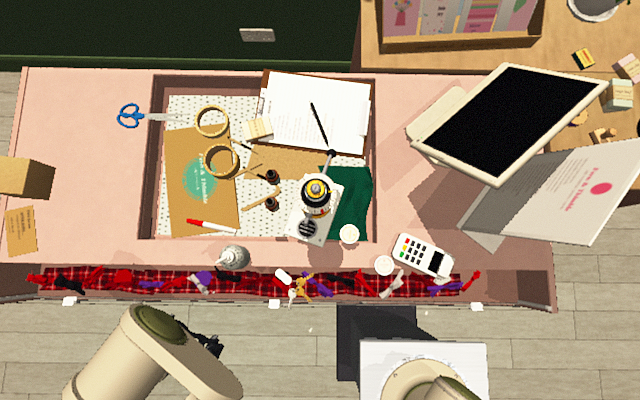

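View pics/side0.png

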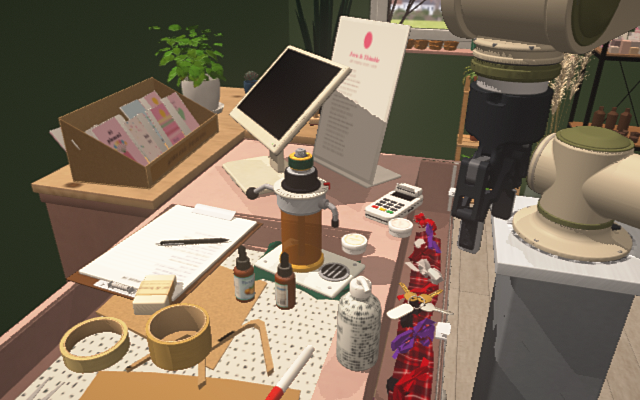

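The top view shows the doser at about (315,192) with the bottles at (270,177) and (270,203). The tin is at (348,233). In the side view the ring is at about (300,160). Next I'll enlarge both.

```bash
python3 - <<'E'
import cv2,numpy as np
a=cv2.imread('pics/top0.png')[165:220,290:345]; b=cv2.imread('pics/side0.png')[140:205,265:335]
a=cv2.resize(a,(440,440),interpolation=cv2.INTER_CUBIC); b=cv2.resize(b,None,fx=5,fy=5,interpolation=cv2.INTER_CUBIC)
c=np.zeros((440,800,3),np.uint8); c[:,:440]=a; c[:325,445:795]=b; cv2.imwrite('pics/c0.png',c)
E
```

```text
(no output)
```

View pics/c0.png

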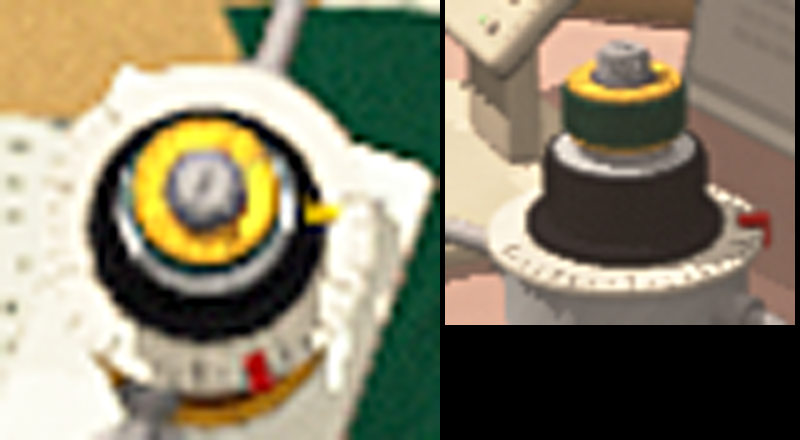

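The crop shows the ring top at (207,190), the knob skirt at (207,225), the pointer tip at (338,213) and the inner end of the tab at (256,355). In the side crop, the ring top is at (625,80).

```bash
cat > m.py <<'E'
from h import *
import pickle
t=pickle.load(open('top.pkl','rb'));s=pickle.load(open('side.pkl','rb'))
T=lambda x,y:((x+.5)/8-.5+290,(y+.5)/8-.5+165)
S=lambda x,y:((x-445+.5)/5-.5+265,(y+.5)/5-.5+140)
print('ringtop',atz(t,*T(207,190),.22),'side',atz(s,*S(625,80),.22))
print('skirt',atz(t,*T(207,225),.168))
c=(atz(t,*T(207,190),.22)+atz(t,*T(207,225),.168))/2
p=atz(t,*T(338,213),.169);q=atz(t,*T(256,355),.167)
for n,v in(('ptr',p),('tab',q),('lever',atz(t,331,153,.14)),('b1',atz(t,270,175,.1)),('b2',atz(t,269,200,.1)),('tin',atz(t,348,233,.02))):
    print(n,v,np.hypot(*(v-c)[:2]),np.degrees(np.arctan2(*(v-c)[1::-1])))
E
python3 m.py
```

```text
ringtop [0.49836233 0.27641324 0.22      ] side [0.49576072 0.2881936  0.22      ]
skirt [0.49832505 0.27667058 0.168     ]
ptr [0.50218345 0.2400876  0.169     ] 0.03665597458362297 -83.98715832067089
tab [0.46202522 0.26239992 0.167     ] 0.03897469837099696 -158.72464001988317
lever [0.59901858 0.24192081 0.14      ] 0.10646151575680193 -18.97758375256082
b1 [0.55238685 0.38873444 0.1       ] 0.12453042970751382 64.27987626286803
b2 [0.49068236 0.38874979 0.1       ] 0.11246912665359811 93.90597962720868
tin [0.42018487 0.19165032 0.02      ] 0.11539230248905852 -132.63545270232825
```

```bash
python3 -m handwheel '0 0 3 0 0 0 1; 3 -2.4 6 0 0 0 1; 6 -4.8 7 0 0 0 1; 9 -7.2 7 0 0 0 1; 12 -9.6 7 0 0 0 1; 15 -12 7 0 0 0 1; 18 -14.4 7 0 0 0 1; 21 -17 7 0 0 0 1' 40
python3 -m handwheel '3 -2.4 0 0 0 0 1; 6 -4.8 0 0 0 0 1; 7.1 -5.7 0 0 0 0 1; 7.1 -5.7 0 0 0 0 1; 7.1 -5.7 0 0 0 0 1'
python3 - <<'E'
from h import *
for n in('top','side'):
    d=snap(n,f'pics/{n}1.png')
    s=status.observe(); print(proj(d,s['position']))
print(s['position'],s['q'],s['ft_force'],s['wrist_torque'])
a=cv2.imread('pics/top1.png')[130:240,255:375]; b=cv2.imread('pics/side1.png')[90:210,240:360]
cv2.imwrite('pics/c1.png',np.hstack([cv2.resize(a,(400,367)),cv2.resize(b,(367,367))]))
E
```

```text
time_s: 0.77
position: [0.4277, 0.3341, 0.3011]
tool_rot: [[-0.919, 0.394, -0.001], [0.394, 0.919, -0.0], [0.0, -0.0, -1.0]]
ft_force: [0.2, 0.6, -1.1]
grip_width: 0.0852
gripper_force: 0.0
time_s: 1.18
position: [0.4975, 0.2785, 0.3008]
tool_rot: [[-0.919, 0.395, -0.001], [0.395, 0.919, 0.0], [0.001, -0.0, -1.0]]
ft_force: [-0.5, -0.1, 0.3]
grip_width: 0.0853
gripper_force: 0.0
[313.75580665 181.02228267]
[301.34833659 105.15995161]
[0.49653051 0.27951707 0.30139523] [ 1.74676342e+01  2.17233895e+01  6.29773686e+01  1.91125470e-02
  9.53153775e+01 -4.94179135e+01] [-0.85311146  0.4670681  -0.76252686] [ 0.02361759  0.04282626 -0.01145963]
```

View pics/c1.png

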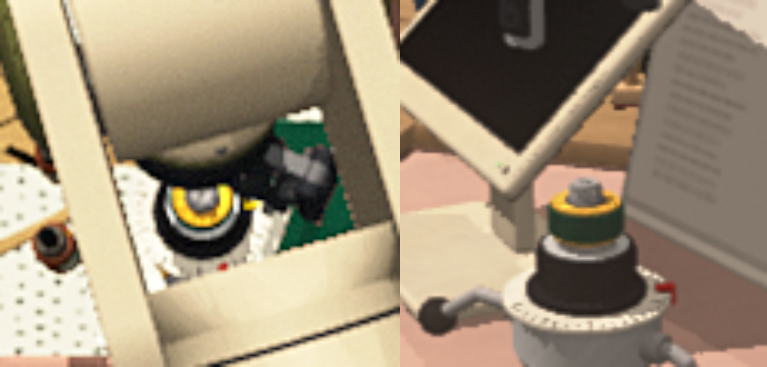

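TCP is about 13 cm over the dial, with the fingers on either side in both views. I'll check the axis y against the side view using the dial.

```bash
cat >> m.py <<'E'
print()
for y in(.275,.279,.283):
  for z in (.164,.194,.217,.222,.239):
    u,v=proj(s,[.498,y,z]); U,V=proj(t,[.498,y,z])
    print(y,z,'sidecrop',np.round([(u-265+.5)*5-.5+445,(v-140+.5)*5-.5]),'topcrop',np.round([(U-290+.5)*8-.5,(V-165+.5)*8-.5]))
E
python3 m.py|tail -15
```

```text
0.275 0.164 sidecrop [632. 220.] topcrop [213. 229.]
0.275 0.194 sidecrop [631. 138.] topcrop [213. 209.]
0.275 0.217 sidecrop [630.  74.] topcrop [212. 194.]
0.275 0.222 sidecrop [630.  60.] topcrop [212. 190.]
0.275 0.239 sidecrop [630.  11.] topcrop [212. 178.]
0.279 0.164 sidecrop [628. 224.] topcrop [199. 229.]
0.279 0.194 sidecrop [627. 143.] topcrop [198. 209.]
0.279 0.217 sidecrop [627.  78.] topcrop [197. 193.]
0.279 0.222 sidecrop [627.  64.] topcrop [197. 190.]
0.279 0.239 sidecrop [626.  15.] topcrop [197. 177.]
0.283 0.164 sidecrop [625. 229.] topcrop [185. 228.]
0.283 0.194 sidecrop [624. 147.] topcrop [183. 209.]
0.283 0.217 sidecrop [623.  82.] topcrop [182. 193.]
0.283 0.222 sidecrop [623.  68.] topcrop [182. 189.]
0.283 0.239 sidecrop [623.  19.] topcrop [181. 177.]
```

```bash
python3 -c "
import cv2
b=cv2.imread('pics/side0.png')[140:205,262:335]
cv2.imwrite('pics/c2.png',cv2.resize(b,None,fx=9,fy=9,interpolation=cv2.INTER_CUBIC))"
```

```text
(no output)
```

View pics/c2.png

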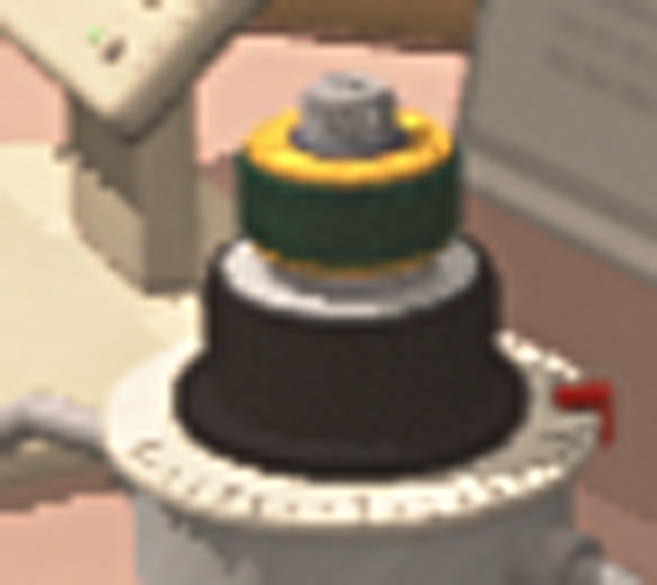

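Dial ellipse centre is near (358,410) and the ring top near (350,145). So the axis is at about (0.498, 0.279) and the ring top at about 0.217. I'll descend and grip the knob.

```bash
python3 -m handwheel '0 0 -3 0 0 0 1; 0 0 -6 0 0 0 1; 0 0 -9 0 0 0 1; 0 0 -11 0 0 0 1; 0 0 -12 0 0 0 1; 0 0 -12.5 0 0 0 1; 0 0 -12.9 0 0 0 1; 0 0 -12.9 0 0 0 1'
python3 -m handwheel '0 0 0 0 0 0 0.5; 0 0 0 0 0 0 0.5; 0 0 0 0 0 0 0.5; 0 0 0 0 0 0 0.5; 0 0 0 0 0 0 0.5; 0 0 0 0 0 0 0.5' 20
python3 -c "
from h import *
s=status.observe();print(s['position'],s['ft_force'],s['wrist_torque'],s['grip_width'],s['gripper_force'])"
```

```text
time_s: 1.95
position: [0.4976, 0.279, 0.1729]
tool_rot: [[-0.919, 0.393, 0.001], [0.393, 0.919, 0.0], [-0.001, 0.001, -1.0]]
ft_force: [-0.2, 0.0, -0.1]
grip_width: 0.0853
gripper_force: 0.0
time_s: 2.45
position: [0.4974, 0.2775, 0.1736]
tool_rot: [[-0.919, 0.394, 0.0], [0.394, 0.919, -0.002], [-0.001, -0.002, -1.0]]
ft_force: [-4.5, -5.7, 6.6]
grip_width: 0.0533
gripper_force: 20.5
[0.4974404  0.27753466 0.1735926 ] [-4.45187942 -5.70929445  6.59290424] [-1.15510997  0.71004443 -0.00812079] 0.05329915757939844 20.543067455291748
```

Gripped at 53 mm, with small side and upward forces. I'll ease off along those and turn.

```bash
python3 -m handwheel '-0.03 -0.1 0.08 0 0 0 0.5; -0.06 -0.15 0.1 0 0 0 0.5; -0.06 -0.15 0.1 0 0 0 0.5' 30
python3 -m handwheel '0 0 0 0 0 -6 0.5; 0 0 0 0 0 -12 0.5; 0 0 0 0 0 -18 0.5; 0 0 0 0 0 -24 0.5; 0 0 0 0 0 -30 0.5; 0 0 0 0 0 -35 0.5; 0 0 0 0 0 -35 0.5' 
python3 - <<'E'
from h import *
d=snap('top','pics/top2.png');s=status.observe();print(s['position'],s['ft_force'],s['wrist_torque'],s['grip_width'],s['q'][5])
d=snap('side','pics/side2.png')
a=cv2.imread('pics/top2.png')[165:220,285:350]; b=cv2.imread('pics/side2.png')[140:205,262:335]
cv2.imwrite('pics/c3.png',np.hstack([cv2.resize(a,(384,325),interpolation=2),cv2.resize(b,(365,325),interpolation=2)]))
E
```

```text
time_s: 2.7
position: [0.4973, 0.2774, 0.1738]
tool_rot: [[-0.919, 0.394, 0.001], [0.394, 0.919, 0.001], [-0.001, 0.002, -1.0]]
ft_force: [1.6, 2.3, 0.9]
grip_width: 0.0527
gripper_force: 32.7
time_s: 3.28
position: [0.4978, 0.278, 0.1738]
tool_rot: [[-0.523, 0.852, 0.003], [0.852, 0.523, 0.002], [0.001, 0.003, -1.0]]
ft_force: [4.5, 5.5, -0.3]
grip_width: 0.0531
gripper_force: 32.7
[0.49784748 0.27797212 0.17381853] [3.20879058 5.59205553 0.6327348 ] [ 0.77399765 -0.38979331 -0.07851844] 0.05310880873800907 -14.517177919017655
```

View pics/c3.png

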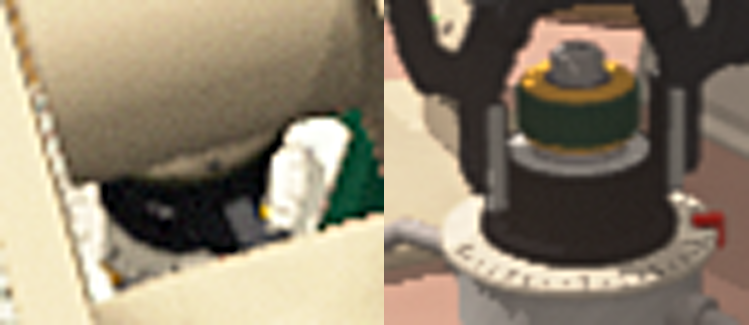

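The knob follows: the wrist torque of about 0.08 N m matches its friction, and the pointer shows at (265,212) in the crop. I'll turn the remaining 40°, release, lift and step back to look.

```bash
python3 -m handwheel '0.03 0.05 0 0 0 -6 0.5; 0.03 0.05 0 0 0 -12 0.5; 0.03 0.05 0 0 0 -18 0.5; 0.03 0.05 0 0 0 -24 0.5; 0.03 0.05 0 0 0 -30 0.5; 0.03 0.05 0 0 0 -36 0.5; 0.03 0.05 0 0 0 -39 0.5; 0.03 0.05 0 0 0 -39 0.5'
python3 - <<'E'
from h import *
s=status.observe();print(s['position'],s['ft_force'],s['wrist_torque'],s['grip_width'],s['q'][5],np.degrees(np.arctan2(s['tool_rot'][1][1],s['tool_rot'][0][1])))
d=snap('side','pics/side3.png');d=snap('top','pics/top3.png')
a=cv2.imread('pics/top3.png')[165:220,285:350]; b=cv2.imread('pics/side3.png')[140:205,262:335]
cv2.imwrite('pics/c4.png',np.hstack([cv2.resize(a,(384,325),interpolation=2),cv2.resize(b,(365,325),interpolation=2)]))
E
```

```text
time_s: 4.05
position: [0.4987, 0.2783, 0.1738]
tool_rot: [[0.128, 0.992, 0.004], [0.992, -0.128, 0.002], [0.002, 0.003, -1.0]]
ft_force: [6.1, 4.6, 0.2]
grip_width: 0.0531
gripper_force: 32.6
[0.49869666 0.27825002 0.17382241] [6.14673671 4.58368287 0.23812699] [ 0.68817394 -0.72066808 -0.09922982] 0.053107291858090586 24.625844036955552 -7.3736470373231136
```

View pics/c4.png

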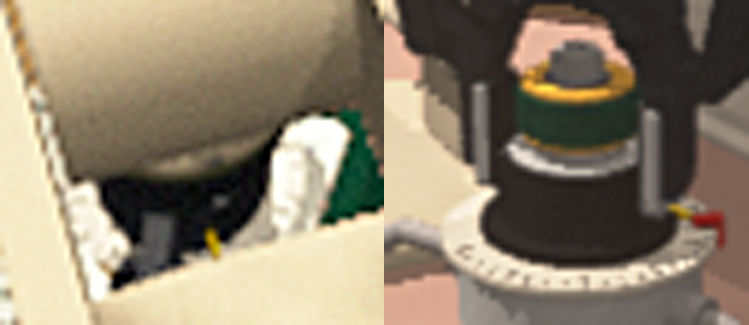

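The pointer is at (680,210) and reads almost aligned with the tab at (700,218). I'll release, lift and swing away for a clear top view.

```bash
python3 -m handwheel '0 0 0 0 0 0 1; 0 0 0 0 0 0 1; 0 0 0 0 0 0 1; 0 0 0 0 0 0 1; 0 0 3 0 0 0 1; 0 0 7 0 0 0 1; 0 0 11 0 0 0 1; 0 0 13 0 0 0 1'
python3 -m handwheel '-2 3 0 0 0 0 1; -5 6 0 0 0 0 1; -8 8.5 0 0 0 0 1; -11 11 0 0 0 0 1; -14 13.5 0 0 0 0 1; -17 16 0 0 0 0 1; -20 18.5 0 0 0 0 1; -22 20.5 0 0 0 0 1'
python3 - <<'E'
from h import *
d=snap('top','pics/top4.png')
a=d['color'][165:220,290:345][:,:,::-1]
cv2.imwrite('pics/c5.png',cv2.resize(a,(550,550),interpolation=cv2.INTER_CUBIC))
s=status.observe();print(s['position'],s['q'][5],s['ft_force'],s['wrist_torque'])
E
```

```text
time_s: 4.82
position: [0.4977, 0.2777, 0.3083]
tool_rot: [[0.125, 0.992, 0.006], [0.992, -0.125, 0.002], [0.003, 0.006, -1.0]]
ft_force: [1.1, 0.5, 0.4]
grip_width: 0.0856
gripper_force: 0.0
time_s: 5.48
position: [0.2744, 0.4838, 0.3036]
tool_rot: [[0.124, 0.992, -0.0], [0.992, -0.124, 0.0], [0.0, -0.0, -1.0]]
ft_force: [0.5, 0.4, 0.3]
grip_width: 0.0854
gripper_force: 0.0
[0.27194742 0.48609518 0.30351854] 55.469907164739915 [-3.83327975  0.06787837 -1.46649221] [-0.03926547  0.14475425  0.01238988]
```

View pics/c5.png

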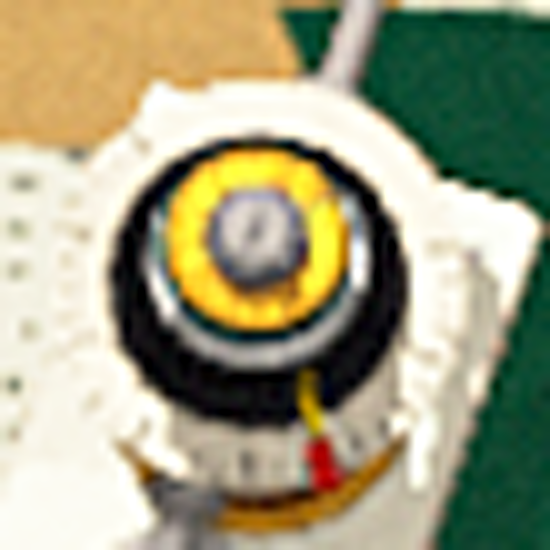

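The pointer ends at (320,437) and the tab spans (316,443) to (330,490), so they're nearly in line. I'll refine this with colour centroids.

```bash
python3 - <<'E'
from h import *
import pickle
t=pickle.load(open('top.pkl','rb'));im=cv2.imread('pics/top4.png').astype(float)
sub=im[196:216,312:332];b,g,r=sub[...,0],sub[...,1],sub[...,2]
wy=np.clip(np.minimum(r,g)-b-50,0,None);wr=np.clip(r-np.maximum(g,b)-60,0,None)
vv,uu=np.mgrid[196:216,312:332]
wy[:5]*=1; wy[wy.shape[0]-7:]=0
print(np.round(wy[:,3:16]).astype(int));print(np.round(wr[:,3:16]).astype(int))
c=np.array([.4985,.2768])
for n,w,z in(('p',wy,.1695),('r',wr,.167)):
    u,v=(uu*w).sum()/w.sum(),(vv*w).sum()/w.sum();X=atz(t,u,v,z)[:2];
    print(n,u,v,X,np.hypot(*(X-c)),[np.degrees(np.arctan2(*(X-c-e)[::-1])) for e in((0,0),(0,.001),(.001,0))])
# dark skirt circle centre
k=(im.max(2)<75).astype(np.uint8);k[:175]=0;k[215:]=0;k[:,:296]=0;k[:,:]=k;k[:,335:]=0
cs=max(cv2.findContours(k,0,1)[0],key=cv2.contourArea);e=cv2.fitEllipse(cv2.convexHull(cs));print(e,atz(t,*e[0],.168))
E
```

```text
[[111 125 135  80  76  37   0   0   0   0   0   0   0]
 [ 78  76  64  25   0   0   0   0   0   0   0   0   0]
 [  0   0   0   0   0   0   0   0   0   0   0   0   0]
 [  0   0   0   0   0   0   0   0   0   0   0   0   0]
 [  0   0   0   0   0   0   0   0   0   0   0   0   0]
 [  0   0   0   0   0   0   0   0   0   0   0   0   0]
 [  0   0   0   0   0  23   0   0   0   0   0   0   0]
 [  0   0   0   0   0  32   0   0   0   0   0   0   0]
 [  0   0   0   0   0  66  20   0   0   0   0   0   0]
 [  0   0   0   0   0  94  63   0   0   0   0   0   0]
 [  0   0   0   0   0  53 117   3   0   0   0   0   0]
 [  0   0   0   0   0   0 119  11   0   0   0   0   0]
 [  0   0   0   0   0   0  30   0   0   0   0   0   0]
 [  0   0   0   0   0   0   0   0   0   0   0   0   0]
 [  0   0   0   0   0   0   0   0   0   0   0   0   0]
 [  0   0   0   0   0   0   0   0   0   0   0   0   0]
 [  0   0   0   0   0   0   0   0   0   0   0   0   0]
 [  0   0   0   0   0   0   0   0   0   0   0   0   0]
 [  0   0   0   0   0   0   0   0   0   0   0   0   0]
 [  0   0   0   0   0   0   0   0   0   0   0   0   0]]
[... 902 characters left out ...]
   0  64 125  77  10   0   0   0]
 [  0   0   0   0   0   0  46  91  68   9   0   0   0]
 [  0   0   0   0   0   0   0   5   0   0   0   0   0]
 [  0   0   0   0   0   0   0   0   0   0   0   0   0]]
p 317.1843220338983 199.36069915254237 [0.48302774 0.27249798] 0.01605921095923667 [np.float64(-164.46156849816137), np.float64(-161.08449903379503), np.float64(-165.36315454804978)]
r 321.5697356426618 210.57338195077483 [0.45836003 0.26232829] 0.04266904944430193 [np.float64(-160.17419158105315), np.float64(-158.92114816281946), np.float64(-160.6197829871069)]
((315.3699645996094, 192.82225036621094), (28.55144500732422, 29.12329864501953), 66.30299377441406) [0.49801617 0.27681616 0.168     ]
```

```bash
python3 - <<'E'
from h import *
import pickle
s=pickle.load(open('side.pkl','rb'));d=snap('side','pics/side5.png');im=d['color'][170:195,305:340].astype(float)
r,g,b=im[...,0],im[...,1],im[...,2];vv,uu=np.mgrid[170:195,305:340]
wy=np.clip(np.minimum(r,g)-b-50,0,None);wr=np.clip(r-1.6*np.maximum(g,b)-40,0,None)
print(np.round(wy[8:18,8:26]).astype(int));print(np.round(wr[8:22,14:34]).astype(int))
P=lambda R,a,z:proj(s,[.498+R*np.cos(np.radians(a)),.279+R*np.sin(np.radians(a)),z])
print('tab in/out top',[P(.038,-159+w,.167).round(1) for w in(-4.5,0,4.5)],P(.047,-159,.167).round(1))
for e in(-4,0,4): print(e,P(.034,-159+e,.170).round(1),P(.038,-159+e,.1695).round(1))
E
```

```text
[[ 0  0  0  0  0  0  0  0  0  0  0  0  0  0  0  0  0  0]
 [ 0  0  0  0  0  0  0  0  0  0  0  0  0  0  0  0  0  0]
 [ 0  0  0  0  0  0  0  0  0  0  0  0  0  0  0  0  0  0]
 [ 0  0  0  0 34 62 79 51 11  0  0  0  0  0  0  0  0  0]
 [ 0  0  0  0  0  0  0 12 58 38  0  0  0  0  0  0  0  0]
 [ 0  0  0  0  0  0  0  0 15 20  0  0  0  0  0  0  0  0]
 [ 0  0  0  0  0  0  0  0  0  0  0  0  0  0  0  0  0  0]
 [ 0  0  0  0  0  0  0  0  0  0  0  0  0  0  0  0  0  0]
 [ 0  0  0  0  0  0  0  0  0  0  0  0  0  0  0  0  0  0]
 [ 0  0  0  0  0  0  0  0  0  0  0  0  0  0  0  0  0  0]]
[[ 0  0  0  0  0  0  0  0  0  0  0  0  0  0  0  0  0  0  0  0]
 [ 0  0  0  0  0  0  0  0  0  0  0  0  0  0  0  0  0  0  0  0]
 [ 0  0  0  0  0  0  0  0  0  0  0  0  0  0  0  0  0  0  0  0]
 [ 0  0  0  0  0  0  0  0  0  0  0  0  0  0  0  0  0  0  0  0]
 [ 0  0  0  0  0  0  0  0  0  0  0  0  0  0  0  0  0  0  0  0]
 [ 0  0  0  0  0 43 40 44 54 55 19  0  0  0  0  0  0  0  0  0]
 [ 0  0  0  0  0 34 44 38 33 32  3  0  0  0  0  0  0  0  0  0]
 [ 0  0  0  0  0  0  0  0  0  0  8  0  0  0  0  0  0  0  0  0]
 [ 0  0  0  0  0  0  0  0  0  0  3  0  0  0  0  0  0  0  0  0]
 [ 0  0  0  0  0  0  0  0  0  0  8  0  0  0  0  0  0  0  0  0]
 [ 0  0  0  0  0  0  0  0  0  0 10  0  0  0  0  0  0  0  0  0]
 [ 0  0  0  0  0  0  0  0  0  0  0  0  0  0  0  0  0  0  0  0]
 [ 0  0  0  0  0  0  0  0  0  0  0  0  0  0  0  0  0  0  0  0]
 [ 0  0  0  0  0  0  0  0  0  0  0  0  0  0  0  0  0  0  0  0]]
tab in/out top [array([323.6, 182.8]), array([323.5, 182.1]), array([323.3, 181.4])] [328.8 181.9]
-4 [321.3 181.1] [323.7 181.4]
0 [321.2 180.6] [323.5 180.8]
4 [321. 180.] [323.3 180.1]
```

The two views bracket alignment to within about 3°, so the knob is set. Next is the ring. I'll unwind the wrist on the way back and approach at ring height.

```bash
python3 -m handwheel '2.5 -2.3 0 0 0 7 1; 5 -4.6 0 0 0 14 1; 8 -7.4 0 0 0 21 1; 11 -10.2 0 0 0 28 1; 14 -13 0 0 0 35 1; 17 -15.8 0 0 0 42 1; 20 -18.5 0 0 0 49 1; 22.1 -20.45 0 0 0 56 1'
python3 -m handwheel '0 0 0 0 0 7 1; 0 0 0 0 0 14 1; 0 0 0 0 0 21 1; 0 0 0 0 0 28 1; 0 0 0 0 0 35 1; 0 0 0 0 0 42 1; 0 0 0 0 0 49 1; 0 0 0 0 0 54 1'
python3 -m handwheel '0 0 0 0 0 0 1; 0 0 0 0 0 0 1; 0 0 0 0 0 0 1'
python3 -c "
from h import *
s=status.observe();print(s['position'],s['q'],s['ft_force'],s['wrist_torque'])"
```

```text
time_s: 6.25
position: [0.4977, 0.2776, 0.3035]
tool_rot: [[-0.728, 0.686, 0.0], [0.686, 0.728, -0.0], [-0.0, -0.0, -1.0]]
ft_force: [0.7, 1.0, -0.4]
grip_width: 0.0856
gripper_force: 0.0
time_s: 6.92
position: [0.4966, 0.2791, 0.3033]
tool_rot: [[-0.983, -0.186, -0.0], [-0.186, 0.983, -0.0], [0.0, -0.0, -1.0]]
ft_force: [0.2, 0.2, -0.3]
grip_width: 0.0855
gripper_force: 0.0
time_s: 7.17
position: [0.4965, 0.2795, 0.3033]
tool_rot: [[-0.984, -0.177, -0.0], [-0.177, 0.984, -0.0], [0.0, -0.0, -1.0]]
ft_force: [0.0, 0.1, -0.8]
grip_width: 0.0852
gripper_force: 0.0
[0.49649317 0.27953874 0.30332417] [ 1.74824828e+01  2.16791544e+01  6.27382049e+01 -6.05302105e-03
  9.55889884e+01 -8.27392176e+01] [ 0.01812547  0.09541795 -0.84668184] [-0.01664194  0.04505622  0.01630277]
```

```bash
python3 -m handwheel '0 0 -3 0 0 0 1; 0 0 -6 0 0 0 1; 0 0 -8 0 0 0 1; 0 0 -9 0 0 0 1; 0 0 -10.1 0 0 0 1; 0 0 -10.1 0 0 0 1'
python3 -m handwheel '0 0 0 0 0 0 0.3; 0 0 0 0 0 0 0.3; 0 0 0 0 0 0 0.3; 0 0 0 0 0 0 0.3; 0 0 0 0 0 0 0.3; 0 0 0 0 0 0 0.3; 0 0 0 0 0 0 0.3; 0 0 0 0 0 0 0.3' 25
python3 -c "
from h import *
s=status.observe();print(s['position'],s['q'][5],s['ft_force'],s['wrist_torque'],s['grip_width'])
a=snap('side','pics/side6.png')['color'][120:200,250:350,::-1];cv2.imwrite('pics/c6.png',cv2.resize(a,(600,480),interpolation=2))"
```

```text
time_s: 7.67
position: [0.496, 0.2796, 0.2009]
tool_rot: [[-0.984, -0.179, -0.003], [-0.179, 0.984, -0.001], [0.003, -0.0, -1.0]]
ft_force: [0.3, 0.1, -0.8]
grip_width: 0.0857
gripper_force: 0.0
time_s: 8.33
position: [0.4977, 0.277, 0.2043]
tool_rot: [[-0.984, -0.179, 0.004], [-0.179, 0.984, -0.005], [-0.003, -0.006, -1.0]]
ft_force: [0.7, -16.1, 9.6]
grip_width: 0.0388
gripper_force: 25.9
[0.4976754  0.27701004 0.20431475] -82.86144902723841 [  0.71340456 -16.1000057    9.6436749 ] [-2.78857451 -0.15000249 -0.10545889] 0.038751156973428826
```

View pics/c6.png

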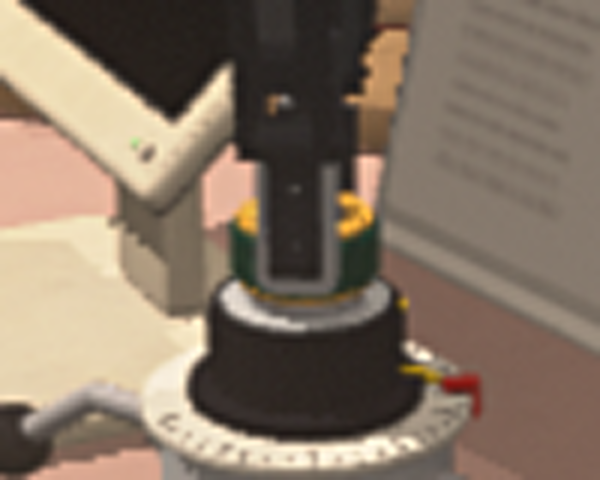

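The ring is gripped with the tips clear above the knob. There's a side load of −16 N in y, so I'll recentre and firm up the grip before turning.

```bash
python3 -m handwheel '0 -0.15 0.1 0 0 0 0.3; 0 -0.25 0.1 0 0 0 0.3; 0 -0.25 0.1 0 0 0 0.3; 0 -0.25 0.1 0 0 0 0.3' 70
python3 -c "
from h import *
s=status.observe();print(s['position'],s['q'][5],s['ft_force'],s['wrist_torque'],s['grip_width'])"
```

```text
time_s: 8.72
position: [0.4976, 0.2768, 0.2047]
tool_rot: [[-0.984, -0.18, 0.004], [-0.18, 0.984, -0.001], [-0.004, -0.002, -1.0]]
ft_force: [4.2, -5.2, 6.5]
grip_width: 0.0371
gripper_force: 70.9
[0.49761365 0.27678562 0.20470218] -83.11276479322139 [ 4.24645066 -5.15120579  6.52656715] [-1.12405782 -0.69070257 -0.14080057] 0.03709528032924777
```

```bash
cat > r.py <<'E'
from h import *
W=[]
for i in range(1):
    s=status.observe();print('q6 %.2f y %.2f'%(s['q'][5],np.degrees(np.arctan2(s['tool_rot'][1][1],s['tool_rot'][0][1]))),np.round(s['ft_force'],1),np.round(s['wrist_torque'],3),round(s['grip_width'],4),np.round(s['position'],4),s['time_s'])
E
python3 -m handwheel '0.02 -0.05 -0.01 0 0 -3 0.3; 0.02 -0.05 -0.02 0 0 -6 0.3;0.02 -0.05 -0.02 0 0 -6 0.3' >/dev/null; python3 r.py
python3 -m handwheel '0 0 -0.01 0 0 -3 0.3; 0 0 -0.02 0 0 -6 0.3;0 0 -0.02 0 0 -6 0.3' >/dev/null; python3 r.py
python3 -m handwheel '0 0 -0.01 0 0 -3 0.3; 0 0 -0.02 0 0 -6 0.3;0 0 -0.02 0 0 -6 0.3' >/dev/null; python3 r.py
```

```text
q6 -77.02 y 94.23 [ 3.7 -2.8  6. ] [-0.601 -0.561 -0.016] 0.0372 [0.4976 0.2768 0.2045] 8.9667
q6 -71.02 y 88.24 [ 2.  -1.8  6.1] [-0.551 -0.533  0.053] 0.037 [0.4976 0.2769 0.2043] 9.2167
q6 -65.02 y 82.25 [ 3.7 -0.7  5.6] [-0.454 -0.537  0.007] 0.0371 [0.4976 0.2771 0.2041] 9.4667
```

```bash
sed -i "s/s\['time_s'\])/s['time_s'],np.round(s['joint_efforts'],2)[[0,5]])/" r.py
for i in 1 ; do
python3 -m handwheel '0 0 -0.01 0 0 -3 0.3; 0 0 -0.02 0 0 -6 0.3;0 0 -0.02 0 0 -6 0.3' >/dev/null; python3 r.py
python3 -m handwheel '0 0 -0.01 0 0 -3 0.3; 0 0 -0.02 0 0 -6 0.3;0 0 -0.02 0 0 -6 0.3' >/dev/null; python3 r.py
python3 -m handwheel '0 0 -0.01 0 0 -3 0.3; 0 0 -0.02 0 0 -6 0.3;0 0 -0.02 0 0 -6 0.3' >/dev/null; python3 r.py
done
python3 -c "
from h import *
a=snap('side','pics/side7.png')['color'][120:200,250:350,::-1];b=cv2.imread('pics/side6.png')[120:200,250:350]
cv2.imwrite('pics/c7.png',np.hstack([cv2.resize(x,(400,320),interpolation=2) for x in(b,a)]))"
```

```text
q6 -59.02 y 76.24 [ 3.5 -1.   5.5] [-0.375 -0.533  0.   ] 0.0374 [0.4976 0.2771 0.2039] 9.7167 [1.47 0.69]
q6 -53.02 y 70.25 [ 4.  -1.1  5.6] [-0.274 -0.557  0.013] 0.0369 [0.4976 0.2772 0.2037] 9.9667 [1.27 0.69]
q6 -47.02 y 64.25 [ 3.6 -0.1  5.6] [-0.205 -0.501  0.037] 0.0369 [0.4977 0.2773 0.2035] 10.2167 [1.09 0.7 ]
```

View pics/c7.png

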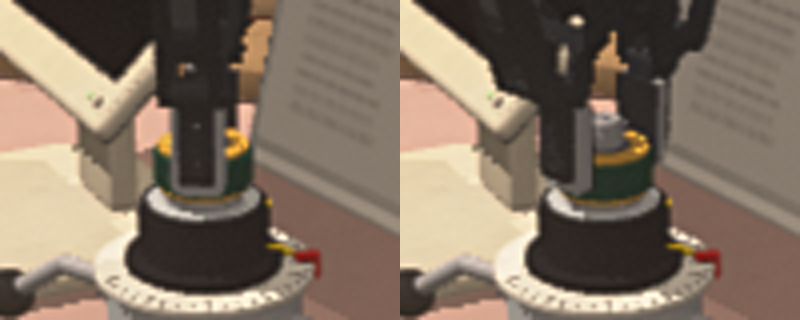

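Ring turning slack (constant torque ≈0.02 reading), with the pointer unmoved at the tab. I'll keep going in steps and watch the torque.

```bash

python3 -m handwheel '0 0 -0.01 0 0 -3 0.3; 0 0 -0.02 0 0 -6 0.3;0 0 -0.02 0 0 -6 0.3' >/dev/null; python3 r.py
python3 -m handwheel '0 0 -0.01 0 0 -3 0.3; 0 0 -0.02 0 0 -6 0.3;0 0 -0.02 0 0 -6 0.3' >/dev/null; python3 r.py
python3 -m handwheel '0 0 -0.01 0 0 -3 0.3; 0 0 -0.02 0 0 -6 0.3;0 0 -0.02 0 0 -6 0.3' >/dev/null; python3 r.py
```

```text
q6 -41.02 y 58.25 [3.9 0.1 4.6] [-0.089 -0.61  -0.025] 0.0372 [0.4977 0.2774 0.2033] 10.5167 [0.94 0.7 ]
q6 -35.02 y 52.25 [3.3 0.9 5.4] [-0.015 -0.633 -0.051] 0.0371 [0.4977 0.2775 0.2031] 10.7667 [0.8 0.7]
q6 -29.04 y 46.27 [4.7 0.8 5.2] [ 0.045 -0.698 -0.019] 0.0372 [0.4978 0.2776 0.2029] 11.0167 [0.66 0.74]
```

```bash

python3 -m handwheel '0 0 -0.01 0 0 -3 0.3; 0 0 -0.02 0 0 -6 0.3;0 0 -0.02 0 0 -6 0.3' >/dev/null; python3 r.py
python3 -m handwheel '0 0 -0.01 0 0 -3 0.3; 0 0 -0.02 0 0 -6 0.3;0 0 -0.02 0 0 -6 0.3' >/dev/null; python3 r.py
```

```text
q6 -23.05 y 40.28 [5.5 1.5 5.1] [ 0.152 -0.747  0.048] 0.0367 [0.4979 0.2776 0.2027] 11.2667 [0.55 0.7 ]
q6 -17.05 y 34.28 [6.  2.7 4.9] [ 0.206 -0.791  0.058] 0.0371 [0.4979 0.2777 0.2025] 11.5167 [0.49 0.7 ]
```

```bash

python3 -m handwheel '0 0 -0.01 0 0 -3 0.3; 0 0 -0.02 0 0 -6 0.3;0 0 -0.02 0 0 -6 0.3' >/dev/null; python3 r.py
python3 -m handwheel '0 0 -0.01 0 0 -3 0.3; 0 0 -0.02 0 0 -6 0.3;0 0 -0.02 0 0 -6 0.3' >/dev/null; python3 r.py
python3 -m handwheel '0 0 0 0 0 0 0.3' >/dev/null; python3 r.py
python3 -m handwheel '0 0 0 0 0 0 0.3' >/dev/null; python3 r.py
```

```text
q6 -11.05 y 28.28 [5.7 3.  3.8] [ 0.328 -0.814  0.036] 0.0368 [0.498  0.2777 0.2023] 11.7667 [0.45 0.7 ]
q6 -5.05 y 22.28 [5.5 3.3 4.7] [ 0.417 -0.939  0.065] 0.0371 [0.4981 0.2778 0.202 ] 12.0167 [0.43 0.71]
q6 -5.19 y 22.42 [6.4 2.8 4.9] [ 0.376 -0.907  0.028] 0.0373 [0.4981 0.2778 0.2021] 12.1 [0.44 0.13]
q6 -5.21 y 22.43 [5.6 3.5 4.9] [ 0.349 -0.862  0.032] 0.0366 [0.4981 0.2778 0.2021] 12.1833 [0.44 0.03]
```

```bash

python3 -m handwheel '-0.02 -0.02 -0.01 0 0 -3 0.3; -0.03 -0.03 -0.02 0 0 -6 0.3;-0.03 -0.03 -0.02 0 0 -6 0.3' >/dev/null; python3 r.py
python3 -m handwheel '0 0 -0.01 0 0 -3 0.3; 0 0 -0.02 0 0 -6 0.3;0 0 -0.02 0 0 -6 0.3' >/dev/null; python3 r.py
python3 -m handwheel '0 0 -0.01 0 0 -3 0.3; 0 0 -0.02 0 0 -6 0.3;0 0 -0.02 0 0 -6 0.3' >/dev/null; python3 r.py
```

```text
q6 0.93 y 16.28 [9.  4.2 2.9] [ 0.641 -1.224  0.084] 0.0371 [0.4982 0.2778 0.2019] 12.4333 [0.03 0.74]
q6 6.92 y 10.29 [8.2 4.1 4.1] [ 0.745 -1.259  0.122] 0.0372 [0.4982 0.2778 0.2017] 12.6833 [0.07 0.77]
q6 12.92 y 4.29 [8.6 4.7 3.3] [ 0.714 -1.339  0.15 ] 0.037 [0.4983 0.2779 0.2015] 12.9333 [0.1  0.81]
```

Bite started near q6 ≈ −5. Joint-6 effort (slack 0.70) and wrist Mz are both rising. Continuing in smaller steps.

```bash

python3 -m handwheel '0.03 0.03 -0.01 0 0 -3 0.3; 0.06 0.05 -0.02 0 0 -6 0.3;0.06 0.05 -0.02 0 0 -6 0.3' >/dev/null; python3 r.py
python3 -m handwheel '0 0 -0.01 0 0 -3 0.3; 0 0 -0.02 0 0 -6 0.3;0 0 -0.02 0 0 -6 0.3' >/dev/null; python3 r.py
```

```text
q6 18.95 y -1.71 [6.5 1.9 5. ] [ 0.36  -0.932  0.168] 0.037 [0.4985 0.2779 0.2013] 13.1833 [0.73 0.85]
q6 24.94 y -7.70 [7.2 1.9 5. ] [ 0.332 -1.019  0.215] 0.0367 [0.4986 0.2779 0.2012] 13.4333 [0.78 0.9 ]
```

```bash

python3 -m handwheel '0 0 -0.01 0 0 -3 0.3; 0 0 -0.02 0 0 -6 0.3;0 0 -0.02 0 0 -6 0.3' >/dev/null; python3 r.py
python3 -m handwheel '0 0 -0.01 0 0 -3 0.3; 0 0 -0.02 0 0 -6 0.3;0 0 -0.02 0 0 -6 0.3' >/dev/null; python3 r.py
```

```text
q6 30.93 y -13.70 [8.2 2.5 5.7] [ 0.352 -1.073  0.23 ] 0.0372 [0.4987 0.2779 0.201 ] 13.6833 [0.88 0.96]
q6 36.93 y -19.69 [7.9 1.8 5.3] [ 0.366 -1.14   0.377] 0.0368 [0.4988 0.2779 0.2009] 13.9333 [1.01 1.02]
```

```bash

python3 -m handwheel '0 0 -0.01 0 0 -2 0.3; 0 0 -0.01 0 0 -4 0.3;0 0 -0.01 0 0 -4 0.3' >/dev/null; python3 r.py
for i in 1; do python3 -m handwheel '0 0 0 0 0 0 0.3' >/dev/null; python3 r.py; python3 -m handwheel '0 0 0 0 0 0 0.3' >/dev/null; python3 r.py; python3 -m handwheel '0 0 0 0 0 0 0.3' >/dev/null; python3 r.py; done
```

```text
q6 40.87 y -23.64 [8.5 1.8 4.7] [ 0.32  -1.148  0.412] 0.0371 [0.4988 0.2779 0.2008] 14.1833 [1.08 0.86]
q6 40.78 y -23.54 [7.6 2.7 5.1] [ 0.34  -1.136  0.405] 0.037 [0.4988 0.2779 0.2008] 14.2667 [1.09 0.46]
q6 40.77 y -23.54 [8.4 0.8 5.2] [ 0.343 -1.188  0.37 ] 0.0372 [0.4989 0.2778 0.2007] 14.35 [1.09 0.39]
q6 40.77 y -23.53 [8.7 1.3 4.7] [ 0.33  -1.226  0.409] 0.037 [0.4988 0.2779 0.2008] 14.4333 [1.09 0.39]
```

```bash

python3 -m handwheel '0 0 -0.01 0 0 -2 0.3; 0 0 -0.01 0 0 -3 0.3;0 0 -0.01 0 0 -3 0.3' >/dev/null; python3 r.py
python3 -m handwheel '0 0 0 0 0 0 0.3' >/dev/null; python3 r.py; python3 -m handwheel '0 0 0 0 0 0 0.3' >/dev/null; python3 r.py; python3 -m handwheel '0 0 0 0 0 0 0.3' >/dev/null; python3 r.py
```

```text
q6 43.82 y -26.59 [9.9 0.9 5.4] [ 0.32  -1.231  0.422] 0.0371 [0.4989 0.2779 0.2007] 14.6833 [1.16 0.69]
q6 43.77 y -26.54 [7.9 1.4 4.8] [ 0.373 -1.169  0.441] 0.0369 [0.4989 0.2779 0.2007] 14.7667 [1.17 0.44]
q6 43.77 y -26.54 [8.3 0.8 4.1] [ 0.315 -1.219  0.404] 0.037 [0.4989 0.2779 0.2007] 14.85 [1.17 0.41]
q6 43.77 y -26.54 [9.  1.  4.3] [ 0.311 -1.193  0.376] 0.037 [0.4989 0.2778 0.2007] 14.9333 [1.16 0.4 ]
```

```bash

python3 -m handwheel '0 0 0 0 0 -2 0.3; 0 0 0 0 0 -2 0.3' >/dev/null; python3 r.py
python3 -m handwheel '0 0 0 0 0 0 0.3' >/dev/null; python3 r.py; python3 -m handwheel '0 0 0 0 0 0 0.3' >/dev/null; python3 r.py
python3 -m handwheel '0 0 0 0 0 0 0.3' >/dev/null; python3 r.py
```

```text
q6 45.85 y -28.62 [9.2 2.  4.9] [ 0.333 -1.237  0.51 ] 0.037 [0.4989 0.2778 0.2006] 15.1 [1.2  0.86]
q6 45.77 y -28.54 [8.7 1.3 5. ] [ 0.358 -1.291  0.475] 0.037 [0.4989 0.2779 0.2006] 15.1833 [1.22 0.51]
q6 45.76 y -28.53 [8.8 1.9 4.7] [ 0.25  -1.269  0.482] 0.0367 [0.4989 0.2778 0.2007] 15.2667 [1.22 0.45]
q6 45.76 y -28.53 [8.5 1.4 4.9] [ 0.324 -1.233  0.377] 0.0372 [0.4989 0.2778 0.2006] 15.35 [1.22 0.44]
```

Wrist torque is about 0.45 N m, which is hand-tight. I'll release, lift clear and check.

```bash
python3 -m handwheel '0 0 0 0 0 0 1; 0 0 0 0 0 0 1; 0 0 0 0 0 0 1; 0 0 0 0 0 0 1; 0 0 0 0 0 0 1; 0 0 3 0 0 0 1; 0 0 7 0 0 0 1; 0 0 10 0 0 0 1'
python3 -m handwheel '-2 3 0 0 0 0 1; -5 6 0 0 0 0 1; -8 8.5 0 0 0 0 1; -11 11 0 0 0 0 1; -14 13.5 0 0 0 0 1; -17 16 0 0 0 0 1; -20 18.5 0 0 0 0 1; -22 20.5 0 0 0 0 1'
python3 - <<'E'
from h import *
d=snap('top','pics/top8.png');a=d['color'][155:245,255:365,::-1];o=cv2.imread('pics/top4.png')[155:245,255:365]
cv2.imwrite('pics/c8.png',np.vstack([np.hstack([cv2.resize(x,(400,327),interpolation=2) for x in(o,a)])]))
n=d['color'][200:216,315:328,::-1].astype(int);m=cv2.imread('pics/top4.png')[200:216,315:328].astype(int);print(np.abs(n-m).mean(2).max(), np.abs(n-m).mean())
E
```

```text
time_s: 16.02
position: [0.4967, 0.2771, 0.3016]
tool_rot: [[0.479, 0.878, 0.001], [0.878, -0.479, 0.0], [0.001, 0.0, -1.0]]
ft_force: [0.1, -0.2, 1.3]
grip_width: 0.0858
gripper_force: 0.0
time_s: 16.68
position: [0.274, 0.4833, 0.2994]
tool_rot: [[0.477, 0.879, -0.001], [0.879, -0.477, 0.0], [-0.0, -0.001, -1.0]]
ft_force: [1.0, -0.4, 0.4]
grip_width: 0.0852
gripper_force: 0.0
33.333333333333336 4.315705128205129
```

View pics/c8.png

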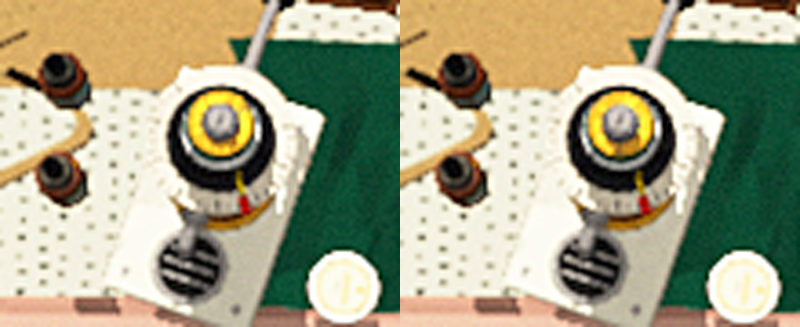

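Pointer (640,185) still stands at the tab (644,205), and the bottles and tin are unmoved. Handing in.

```bash
python3 -c "
from rig import env
print(env.close_job())"
```

```text
the job is handed in; nothing more can be done
None
```

I turned the knob until its pointer stood at the red tab (within about 3° by the cameras), then tightened the lock ring to about 0.45 N m; the bottles and tin did not move, and the job was handed in at about 17 s.

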